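# Wedge up and clamp a drooping microscope camera

## Robot

A 7-joint arm with a two-finger parallel gripper is mounted at the origin on the work surface. World frame = base frame: x ahead of the robot, y to its left, z up, the work surface at z = 0. Lengths are in m, angles in rad, forces in N, time in s.
With the tool pointing down it reaches from about 0.35 to 0.9 m from the base axis. Payload 7.2 kg.
Tool frame: the origin (TCP) lies midway between the tips of the shut fingers; the grasp point (between the pads) lies 19 mm behind it; z points along the fingers, y is the line along which they close (so a half turn about z gives the same grasp; the last joint's range is limited). The gripper opens to 88 mm and grips with 3 to 60 N. Pads are 20 mm wide; open, the fingers measure 115 mm over their backs; the gripper's body (75 mm by 178 mm) begins 61 mm behind the grasp point.
Start: joints at [-1.361, 0.411, -0.013, 1.596, 0.006, 1.134, -0.082], TCP at [0.171, 0.601, 0.223] pointing down, gripper open.
Joint ranges: [-2.95, 2.95], [-0.29, 1.99], [-1.47, 1.44], [0.14, 2.54], [-1.03, 4.17], [0.13, 1.85], [-2.86, 2.86]. Speed limits (rad/s): [2.39, 2.39, 3.01, 3.01, 3.14, 3.14, 3.14].

## Interface

Orientations are given as a rotation vector (axis times angle).
In Python, from bench import arm, cams, order gives the robot as it stands.
- The arm moves only by the tool servo_tool, never from a script. Its argument "motion" is one flat list of numbers, 5 for each row, row after row: the shift along the tool's x, y, z in m, then the turn about the tool's z in degrees, then the opening in per cent of the stroke, from 0 (shut) to 100 (fully open). A call has 1 to 8 rows; each row shifts and turns the commanded pose from where the row before left it, along the tool's axes as they then stand; what a row does not reach is not made up. A row lasts 1/10 s, in which the tool goes at most 50 mm and 8.59 degrees, less where a joint would pass 70% of its speed; a pose out of reach is approached as far as the arm can. A call with a gripper value outside its range is refused whole. The fingers move at their own pace and stop on an object; "squeeze" is the grip in N (left out, the last holds). Time passes only in rows, so rows that do not move let the fingers close. It gives the time, the measured TCP pose, the force, the opening and the grip force at its end, in the units of the state.
- arm.get_obs(): the state, without advancing time (a new reading comes with each control period).
- cams.snapshot(name): name is "scene" or "top" or "wrist"; returns a dict with "img" (400x640x3 uint8, red, green, blue), "depth" (400x640 float32, m along the optical axis (not along the pixel's ray), 0 where there is no reading), "fx", "fy", "cx", "cy" (pixels), "R" (3x3) and "t" (3): a world point X has camera coordinates R X + t. Camera axes: x right, y down, z forward; pixel columns grow to the right and rows downward; lengths in m; the calibration is good to about 2 mm. The wrist camera is an equidistant fisheye: a pixel r from the principal point sees the ray r / f radians off the axis. A picture is of the moment at which its call begins.
- order.job_done(): hands the job in; it is judged then, once.
The state is a dict: "time_s": time; "q": joint angles; "qd": joint speeds; "effort": joint torques, N m; "tool_pos": TCP position; "eef_rot": TCP orientation; "contact_force": force on the tool from outside, world axes, zero at the start; "torque": the same for the moment, N m; "width": finger opening in m; "grasp_force": force on a finger pad.
Only numpy, scipy, OpenCV 4.12 (cv2) and the standard library are available. Lean on these libraries where they do the work, as an engineer would, in place of code of your own. Each camera call takes 0.05 s, during which the arm holds its last target. There are 200 camera calls.

## Task

The camera on the microscope's side port has drooped because its clamp is loose. Lay the yellow wedge flat on the bench, slide it nose first straight in under the middle of the camera's tail, and push steadily until the camera's white index line has risen to the red height mark and its flange closes on the port with the wedge snug: stop when your push reaches about 15 N, and do not force it further. Then, leaving the wedge in place, swing the orange clamp lever all the way over to its stop to lock the camera; raise the camera with the wedge only, never by hand, and leave the other things where they are.

Things in the scene. Friction and masses are not known exactly. Their poses are not given: they have to be found in the camera images.
- wedge_grip (a point): Centre of the ribbed grip block (40 mm long, 32 wide, 38 high) at the thick end of the loose yellow wedge (300 g), 19 mm above its underside. x points to the thin nose, z up. From the block follows a level part 30 mm long and 30 mm high, then a taper 110 mm long, falling 1 in 5 from 30 to 8 mm at the nose. It slides on its flat underside.
- wedge_nose (a point): Middle of the lower edge of the wedge's nose, 160 mm from the grip centre along x and 19 mm below it. Same axes.
- port (a point): Centre of the port's flange joint, 56 mm (to 58.5) above the bench; the housing wall is 18 mm behind it (+y). Fixed; -y points outwards along the level camera, x across it, z up.
- tail (a point): Middle of the lower edge of the camera's tail end, 16 mm (to 18.5) above the bench when drooped, 26 mm (to 28.5) when level. Axes as the camera's. The wedge comes from the -y side and bears on this edge: it first touches 40 to 53 mm from the wedge's nose and the flange closes at 90 to 105 mm, as the feet are set; only the push tells exactly.
- index (a point): Middle of the white index line on the camera's +x side, at the height of the camera's axis.
- height_mark (a point): Red height mark: a line on the aluminium post (26 x 6 mm, 88 mm high) beside the camera's +x side, 56 mm above the bench. The index is level with it when the flange is closed, about 7 mm below it when drooped. The post's foot is a bar 26 mm wide and 8 mm high on the bench, 55 to 81 mm to the +x side of the camera's middle.
- clamp_knob (a point): Centre of the orange upright knob (16 mm diameter, 32 mm high) on the end of the clamp lever, 126 mm above the bench, 48 mm from the lever's upright axis; free from above.
- clamp_axis (a point): Point on the clamp lever's upright axis at the knob's height, fixed on the microscope, just above the port flange. Axes as the port's.
- clamp (a joint): Angle of the clamp lever in rad: 0 fully loose, the knob then lying diagonally towards +x and -y of the port's axes; it grows as the knob swings clockwise seen from above, past -y towards -x, to its stop at 1.5 (locked). Stiff: about 2 N at the knob, and it stays where it is left.
- wedge: The wedge, 180 x 32 mm; origin at the middle of its underside, 70 mm from the grip centre and 90 mm from the nose; x to the nose. Pushing it under the camera takes about 2 to 9 N while the camera rises; once the flange has closed it climbs by some 5 N per mm of travel. A final push of 13 to 18 N leaves it snug; friction then holds it when let go.
- camera: The blue camera (64 mm wide, 60 high, 80 long, about 0.35 kg with its 38 mm tube). Origin on the flange joint (as port), axes tipped with the camera. It tips about x there: with the clamp loose it droops 0.075 rad; lifted, it stops level, when its flange is closed, its tail end 135 mm out and its top 86 mm above the bench.
- driver: Loose screwdriver with a red handle, 150 mm, a bystander; origin under its middle.
- port_cap: Loose black port cap, a disc 56 mm across and 12 mm high, a bystander; origin under its centre.
- objective: Loose steel objective, 28 mm across and 42 mm high, standing, a bystander.
- oil: Loose amber oil bottle, 28 mm across and 60 mm high, a bystander.
- slide_box: Loose blue slide box, 92 x 102 x 36 mm, a bystander.
- dish: Loose clear culture dish, 90 mm across and 15 mm high, a bystander.
- microscope: Fixed white box 260 x 220 x 123 mm, black stage plate on top up to 136 mm, illuminator arm on its +y side up to 235 mm. It stands on screw feet that raise it and all it carries by 0 to 2.5 mm, not the same each time: the heights given are the lowest. Origin under its middle. Its side port looks along its -y, the flange joint 128 mm out.
There are look-alikes about, which are no part of the job. Of the things that look like the wedge, the smaller one is meant.

How it is judged:
On the way, in this order (a step that is already met when the one before it is completed fails the run):
1. the wedge lies flat, straight and central, with its nose under the camera's tail (y of wedge_nose in the frame of port above -0.125 m and angle between wedge's own z axis and vertical below 0.06 rad and height (world z) of wedge_grip below 0.024 m and angle between the x axis of wedge and the y axis of port, either way round below 0.2 rad and x of wedge_nose in the frame of port between -0.02 and 0.02 m), for 0.1 s.
2. the camera is up at the height mark, borne snugly by the wedge (z of index in the frame of height_mark between -0.0015 and 0.0015 m and contact force between wedge and camera above 6 N), for 0.3 s.
3. the clamp lever is swung over (value of joint clamp above 1.35 rad), for 0.2 s.
At the end, for the whole second after the job is handed in: The camera's index is within 1.5 mm of the height mark, the wedge lies flat, straight (within 0.2 rad) and central (nose within 25 mm) under the camera and bears it with more than 6 N, the clamp lever is past 1.35 rad, and the wedge and camera are at rest (all of step 2 and value of joint clamp above 1.35 rad and angle between wedge's own z axis and vertical below 0.06 rad and angle between the x axis of wedge and the y axis of port, either way round below 0.2 rad and x of wedge_nose in the frame of port between -0.025 and 0.025 m and linear speed of each of wedge, camera below 0.02 m/s); the robot touches nothing.
It fails at once if the wedge is forced: more than 22 N between wedge and camera (contact force between wedge and camera above 22 N).
It fails at once if the camera is lifted or leaned on by the gripper or arm (more than 3 N) (contact force between any of the fingers, the arm and camera above 3 N).
It fails at once if a bystander is moved more than 30 mm (distance of any of driver, port_cap, objective, oil, slide_box, dish from where it was at the start of the episode above 0.03 m).
It also fails if it takes over 69 s, if anything falls off the work surface, if the arm or the gripper's body presses on something with over 40 N, if the wrist force passes 120 N, or if a joint passes its speed limit or range.

## Working session

There is one attempt and no reset: what is moved stays moved. The work goes in short steps, Python scripts to look and compute and a tool call to move; the robot and the scene stay as the last step left them, time stands still between calls to the robot, and variables do not carry over. Pictures are saved under pics/ and viewed, at most 10 in all, crops included, and the job is handed in when it is done.

Besides the shell and the picture viewer there is one more tool, called after "Request:" as name(argument=value, ...) on one line, values as JSON. servo_tool: Moves the arm, as the interface text tells. Its arguments: {"type":"object","properties":{"motion":{"type":"array","items":{"type":"number"}},"squeeze":{"type":"number"}},"required":["motion"]}

```bash
mkdir -p pics; ls; python3 - <<'E'
from bench import arm,cams
import cv2,numpy as np
o=arm.get_obs();print({k:np.round(v,3) for k,v in o.items()})
for n in("top","scene"):
    s=cams.snapshot(n);cv2.imwrite(f"pics/{n}0.png",s["img"][...,::-1]);np.savez(f"{n}0.npz",**s)
    print(n,s["fx"],s["cx"],s["cy"],np.round(s["R"],3).tolist(),np.round(s["t"],3), -s["R"].T@s["t"])
E
```

```text
pics
{'time_s': np.float64(0.0), 'q': array([-1.361,  0.412, -0.013,  1.597,  0.006,  1.134, -0.082]), 'qd': array([ 0.001,  0.001,  0.001,  0.   , -0.002,  0.001,  0.   ]), 'effort': array([ 1.0000e-03, -5.8798e+01,  6.4300e-01, -2.9106e+01, -5.4000e-02,
        1.8000e-02,  0.0000e+00]), 'tool_pos': array([0.171, 0.601, 0.222]), 'eef_rot': array([-4.350e-01, -3.111e+00,  2.000e-03]), 'contact_force': array([ 0.994, -0.454,  0.455]), 'torque': array([-0.021, -0.003, -0.019]), 'grasp_force': np.float64(0.0), 'width': np.float64(0.087)}
top 435.9550802145631 317.3371158775544 202.3314088713789 [[0.028, -1.0, 0.004], [-0.992, -0.028, -0.122], [0.122, -0.0, -0.993]] [-0.054  0.543  1.344] [ 0.37694541 -0.03898577  1.39989772]
scene 369.08174706318516 323.7656549964903 199.06144263633172 [[-0.556, 0.831, 0.006], [0.497, 0.339, -0.799], [-0.666, -0.441, -0.601]] [ 0.33  -0.178  1.372] [1.18585793 0.39124373 0.68087311]
```

View pics/top0.png

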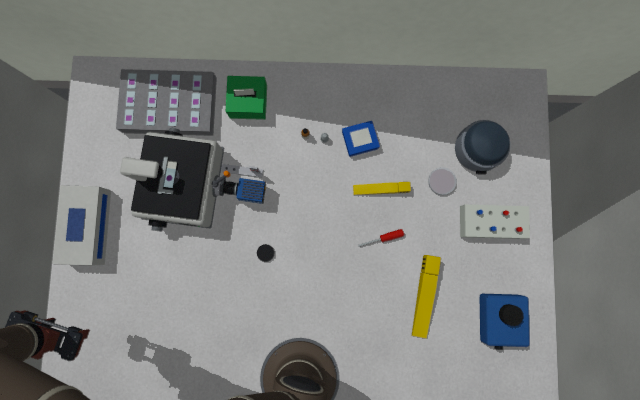

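View pics/scene0.png

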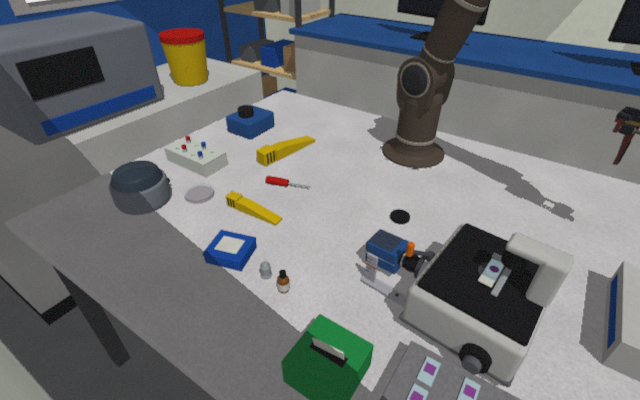

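Candidates for the wedge: small yellow one at top (382,188) [scene (253,207)] and large yellow one at top (427,297) [scene (286,150)]. I choose the smaller, at (382,188). The knob is at top (227,174) and the camera tail near top (265,190). Next is a close crop and the measurements.

```bash
cat > h.py <<'E'
import numpy as np,cv2
def ray(s,uv):
    d=np.array([(uv[0]-s["cx"])/s["fx"],(uv[1]-s["cy"])/s["fy"],1.0])
    return -s["R"].T@s["t"], s["R"].T@d
def onz(s,uv,z):
    o,d=ray(s,uv); return o+d*(z-o[2])/d[2]
def pt(s,u,v):  # depth point
    o,d=ray(s,(u,v)); return o+d*s["depth"][v,u]
def cloud(s,m):
    v,u=np.nonzero(m&(s["depth"]>0)); d=s["depth"][v,u]
    c=np.stack([(u-s["cx"])/s["fx"]*d,(v-s["cy"])/s["fy"]*d,d],1)
    return (c-s["t"])@s["R"]
def hsv(s): return cv2.cvtColor(s["img"],cv2.COLOR_RGB2HSV)
def blob(m,box):
    k=np.zeros_like(m);x0,y0,x1,y1=box;k[y0:y1,x0:x1]=m[y0:y1,x0:x1];return k
E
python3 - <<'E'
from h import *
t=dict(np.load("top0.npz"));s=dict(np.load("scene0.npz"))
for n,q,bw,bc,bk in(("top",t,(345,175,418,202),(232,172,272,208),(218,166,236,184)),("scene",s,(220,185,285,228),(362,228,414,275),(400,238,420,262))):
    H=hsv(q);h,S,V=H[...,0],H[...,1],H[...,2]
    y=blob((h>20)&(h<35)&(S>120)&(V>60),bw); b=blob((h>100)&(h<125)&(S>100)&(V>40),bc); o=blob((h>5)&(h<17)&(S>150)&(V>100),bk)
    for nm,m in(("wedge",y),("cam",b),("knob",o)):
        P=cloud(q,m); v,u=np.nonzero(m)
        r=cv2.minAreaRect(np.stack([u,v],1).astype(np.float32))
        print(n,nm,m.sum(),"rect",np.round(cv2.boxPoints(r),1).tolist(),"zmax",np.percentile(P[:,2],[2,50,98]).round(3),"mean",P.mean(0).round(3),"min",P.min(0).round(3),"max",P.max(0).round(3))
    if n=="top":
        P=cloud(q,y);xy=P[:,:2];c=xy.mean(0);_,_,vt=np.linalg.svd(xy-c);d=vt[0]*np.sign(vt[0][1]);a=(xy-c)@d
        print("axis",d,a.min(),a.max());
        for k in np.arange(-.09,.09,.02):
            g=(a>=k)&(a<k+.02); print(round(k,2),P[g].mean(0).round(4),np.median(P[g,2]).round(3),np.ptp((xy[g]-c)@[-d[1],d[0]]).round(3))
    
A=cv2.resize(t["img"][150:225,205:425],None,fx=3.6,fy=3.6,interpolation=cv2.INTER_CUBIC)
B=cv2.resize(s["img"][180:310,215:445],None,fx=2.4,fy=2.4,interpolation=cv2.INTER_CUBIC)
W=max(A.shape[1],B.shape[1]);p=lambda z:np.pad(z,((0,0),(0,W-z.shape[1]),(0,0)))
cv2.imwrite("pics/crop1.png",np.vstack([p(A),p(B)])[...,::-1]);print(W)
E
```

```text
top wedge 590 rect [[352.70001220703125, 184.3000030517578], [409.79998779296875, 181.39999389648438], [410.29998779296875, 191.89999389648438], [353.20001220703125, 194.6999969482422]] zmax [0.006 0.024 0.04 ] mean [ 0.598 -0.243  0.023] min [ 0.578 -0.331 -0.   ] max [ 0.618 -0.153  0.044]
top cam 437 rect [[234.89999389648438, 198.60000610351562], [237.89999389648438, 177.39999389648438], [264.5, 181.1999969482422], [261.5, 202.39999389648438]] zmax [0.061 0.08  0.087] mean [0.571 0.169 0.079] min [0.537 0.126 0.05 ] max [0.607 0.214 0.089]
top knob 21 rect [[224.0, 171.0], [228.0, 171.0], [228.0, 175.0], [224.0, 175.0]] zmax [0.126 0.139 0.142] mean [0.611 0.233 0.138] min [0.605 0.226 0.119] max [0.617 0.241 0.142]
axis [-0.05507243  0.99848236] -0.08782442015898152 0.09005931695020701
-0.09 [ 0.6017 -0.3222  0.0354] 0.036 0.03
-0.07 [ 0.6014 -0.3028  0.0358] 0.037 0.031
-0.05 [ 0.5997 -0.2837  0.0286] 0.029 0.031
-0.03 [ 0.5982 -0.2627  0.0277] 0.029 0.031
-0.01 [ 0.5972 -0.243   0.0243] 0.025 0.032
0.01 [ 0.5968 -0.2234  0.0208] 0.02 0.032
0.03 [ 0.5954 -0.203   0.0168] 0.018 
[... 164 characters left out ...]
00610351562, 189.10000610351562], [283.5, 213.3000030517578], [277.3999938964844, 227.10000610351562]] zmax [0.002 0.018 0.036] mean [ 0.605 -0.244  0.019] min [ 0.559 -0.332 -0.004] max [ 0.623 -0.153  0.038]
scene cam 746 rect [[359.8999938964844, 259.0], [373.29998779296875, 226.8000030517578], [409.5, 241.89999389648438], [396.0, 274.1000061035156]] zmax [0.028 0.073 0.082] mean [0.595 0.178 0.066] min [0.543 0.125 0.024] max [0.611 0.209 0.084]
scene knob 91 rect [[404.8999938964844, 255.1999969482422], [408.3999938964844, 241.39999389648438], [415.0, 243.0], [411.5, 256.8999938964844]] zmax [0.11  0.129 0.139] mean [0.617 0.234 0.127] min [0.604 0.226 0.109] max [0.622 0.24  0.14 ]
792
```

View pics/crop1.png

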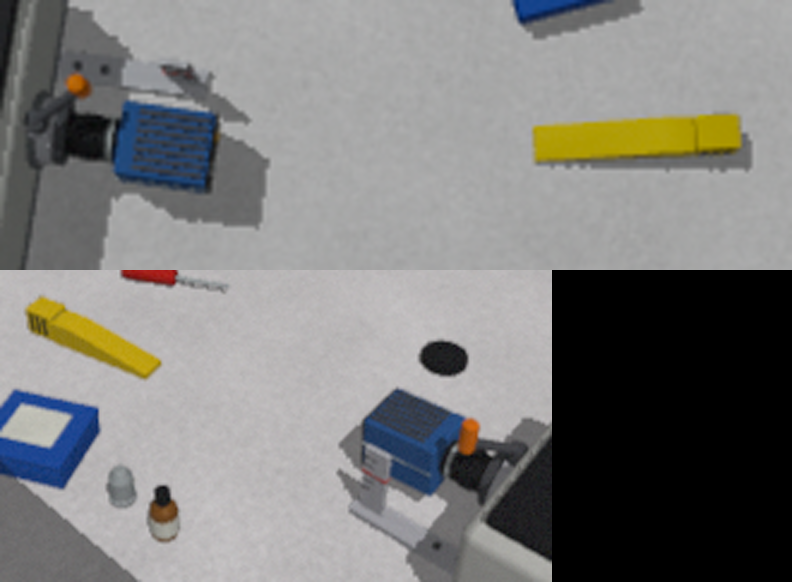

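The crop shows the small yellow wedge lying flat: grip block at the right, thin nose at the left facing the camera, heights about 38/30/8 mm and length about 178 mm, as given. The camera is yawed about 8° in the image. I'll work out the port axes.

```bash
python3 - <<'E'
from h import *
t=dict(np.load("top0.npz"))
H=hsv(t);h,S,V=H[...,0],H[...,1],H[...,2]
b=blob((h>100)&(h<125)&(S>80)&(V>30),(225,168,275,210))
k=cv2.morphologyEx(b.astype(np.uint8),cv2.MORPH_CLOSE,np.ones((3,3)))
P=cloud(t,k>0);P=P[P[:,2]>.07]
r=cv2.minAreaRect((P[:,:2]*1000).astype(np.float32));print("cloud rect mm",r,cv2.boxPoints(r).round(1).tolist())
A=np.c_[P[:,:2],np.ones(len(P))];print("plane",np.linalg.lstsq(A,P[:,2],rcond=None)[0])
# microscope black stage top plate at 136mm
m=blob((V<60),(130,130,220,230)); P=cloud(t,m);P=P[(P[:,2]>.128)&(P[:,2]<.145)]
r=cv2.minAreaRect((P[:,:2]*1000).astype(np.float32));print("stage",r)
# white housing top
u0=blob(t["depth"]>0,(120,125,225,235));P=cloud(t,u0);P=P[(P[:,2]>.112)&(P[:,2]<.145)]
r=cv2.minAreaRect((P[:,:2]*1000).astype(np.float32));print("housing",r,cv2.boxPoints(r).round(1).tolist(),np.median(P[:,2]))
# clamp lever etc.
u0=blob(t["depth"]>0,(210,165,245,205));P=cloud(t,u0)
for a in range(195,270,6):
    g=P[(P[:,1]*1000>=a)&(P[:,1]*1000<a+6)&(P[:,2]>.1)]
    if len(g):print(a,len(g),g.min(0).round(3),g.max(0).round(3))
E
```

```text
cloud rect mm ((572.603515625, 169.1824951171875), (84.75078582763672, 64.30543518066406), 84.51803588867188) [[536.5, 130.10000610351562], [600.5999755859375, 123.9000015258789], [608.7000122070312, 208.3000030517578], [544.5999755859375, 214.39999389648438]]
plane [0.0122451  0.05762957 0.06372445]
stage ((596.103759765625, 393.225830078125), (199.769775390625, 228.8491973876953), 84.23345947265625)
housing ((593.7815551757812, 368.0314636230469), (256.575927734375, 260.3377685546875), 83.66156005859375) [[450.20001220703125, 254.89999389648438], [709.0, 226.1999969482422], [737.2999877929688, 481.20001220703125], [478.6000061035156, 509.8999938964844]] 0.1366645776907935
219 2 [0.61  0.224 0.129] [0.613 0.225 0.129]
225 15 [0.604 0.225 0.11 ] [0.617 0.231 0.139]
231 13 [0.603 0.231 0.11 ] [0.617 0.236 0.142]
237 10 [0.6   0.237 0.114] [0.616 0.242 0.139]
243 8 [0.597 0.244 0.114] [0.606 0.248 0.12 ]
249 8 [0.591 0.249 0.11 ] [0.603 0.254 0.121]
255 9 [0.588 0.256 0.106] [0.6   0.26  0.122]
261 12 [0.577 0.262 0.101] [0.594 0.267 0.116]
267 12 [0.576 0.268 0.105] [0.591 0.272 0.116]
```

Request:
servo_tool(motion=[-0.032,-0.036,0,0,100,-0.032,-0.036,0,0,100,-0.032,-0.036,0,0,100,-0.032,-0.036,0,0,100,-0.032,-0.036,0,0,100,-0.032,-0.036,0,0,100,-0.032,-0.036,0,0,100,-0.032,-0.036,0,0,100])

```text
time_s: 0.9
tool_pos: [0.3389, 0.2519, 0.2226]
eef_rot: [-0.435, -3.111, -0.0]
contact_force: [1.2, -0.3, 0.1]
width: 0.0878
grasp_force: 0.0
```

Request:
servo_tool(motion=[-0.032,-0.036,0,0,100,-0.032,-0.036,0,0,100,-0.032,-0.036,0,0,100,-0.032,-0.036,0,0,100,-0.032,-0.036,0,0,100,-0.032,-0.036,0,0,100,-0.032,-0.036,0,0,100,-0.032,-0.036,0,0,100])

```text
time_s: 1.7
tool_pos: [0.5062, -0.095, 0.2226]
eef_rot: [0.434, 3.111, 0.0]
contact_force: [1.0, 0.6, 0.6]
width: 0.0878
grasp_force: 0.0
```

Request:
servo_tool(motion=[-0.032,-0.036,0,0,100,-0.032,-0.036,0,0,100,-0.032,-0.036,0,0,100,-0.032,-0.036,0,0,100,-0.025,-0.036,0,0,100,0,0,0,8.5,100,0,0,0,8.5,100,0,0,0,8.5,100])

```text
time_s: 2.5
tool_pos: [0.6032, -0.3089, 0.2218]
eef_rot: [-1.121, -2.933, 0.0]
contact_force: [-0.1, 0.4, 0.4]
width: 0.0875
grasp_force: 0.0
```

Request:
servo_tool(motion=[0,0,0,8.5,100,0,0,0,8.5,100,0,0,0,8.5,100,0,0,0,8.5,100,0,0,0,8.5,100,0,0,0,3,100,0,0,0,0,100,0,0,0,0,100])

```text
time_s: 3.3
tool_pos: [0.6035, -0.3081, 0.2222]
eef_rot: [-2.158, -2.282, 0.001]
contact_force: [-0.3, 0.2, -0.1]
width: 0.0874
grasp_force: 0.0
```

Request:
servo_tool(motion=[-0.004,-0.002,0.04,0,100,0,0,0.05,0,100,0,0,0.05,0,100,0,0,0.04,0,100,0,0,0.02,0,100,0,0,0.015,0,100,0,0,0,0,100])

```text
time_s: 4.0
tool_pos: [0.6009, -0.312, 0.0058]
eef_rot: [-2.158, -2.279, 0.001]
contact_force: [0.0, 0.7, 0.1]
width: 0.0879
grasp_force: 0.0
```

Request:
servo_tool(motion=[0,0,0,0,20,0,0,0,0,20,0,0,0,0,20,0,0,0,0,20,0,0,0,0,20,0,0,0,0,20,0,0,0,0,20,0,0,0,0,20], squeeze=30)

```text
time_s: 4.8
tool_pos: [0.602, -0.3124, 0.0077]
eef_rot: [2.161, 2.28, 0.0]
contact_force: [0.3, -0.2, 0.9]
width: 0.0317
grasp_force: 30.0
```

Request:
servo_tool(motion=[0,0,0,4.4,20,0,0,0,4.4,20,0.03,-0.01,0,0,20,0.045,-0.014,0,0,20,0.045,-0.014,0,0,20,0.045,-0.014,0,0,20,0.045,-0.014,0,0,20,0.034,-0.01,0,0,20])

```text
time_s: 5.6
tool_pos: [0.5499, -0.0595, 0.0076]
eef_rot: [-2.328, -2.109, -0.0]
contact_force: [-0.2, -0.1, -2.6]
width: 0.0322
grasp_force: 30.0
```

```bash
python3 - <<'E'
from h import *
from bench import arm,cams
o=arm.get_obs();print(o["tool_pos"],o["eef_rot"],o["contact_force"],o["grasp_force"])
t=cams.snapshot("top");w=cams.snapshot("wrist");s=cams.snapshot("scene")
H=hsv(t);h,S,V=H[...,0],H[...,1],H[...,2]
y=blob((h>20)&(h<35)&(S>120)&(V>60),(240,165,400,215))
P=cloud(t,y);P=P[P[:,2]<.04]
print(len(P),P.min(0),P.max(0))
Pn=P[P[:,1]>P[:,1].max()-.05];l=np.polyfit(P[:,1],P[:,0],1);print("axis slope dx/dy",l[0],"nose y",P[:,1].max(),"mid x at nose",np.polyval(l,P[:,1].max()))
b=blob((h>100)&(h<125)&(S>80)&(V>30),(225,168,275,210))
Q=cloud(t,b);Q=Q[Q[:,2]>.07];r=cv2.minAreaRect((Q[:,:2]*1000).astype(np.float32));print(r,cv2.boxPoints(r).round(1).tolist())
cv2.imwrite("pics/w1.png",w["img"][...,::-1])
A=cv2.resize(t["img"][150:225,205:355],None,fx=5,fy=5,interpolation=cv2.INTER_CUBIC);cv2.imwrite("pics/t1.png",A[...,::-1])
E
```

```text
[ 0.54990321 -0.05954682  0.00762883] [-2.32793770e+00 -2.10910246e+00 -4.53675430e-04] [-0.18195613 -0.07445798 -2.55750703] 29.996898472309113
50 [0.55465459 0.06899405 0.0034407 ] [0.58099836 0.09876854 0.0165088 ]
axis slope dx/dy -0.3303658062313557 nose y 0.09876854443996336 mid x at nose 0.56631366036712
((572.8834838867188, 168.7460174560547), (83.2562255859375, 64.06961059570312), 84.37509155273438) [[536.9000244140625, 130.5], [600.7000122070312, 124.19999694824219], [608.7999877929688, 207.0], [545.0999755859375, 213.3000030517578]]
```

View pics/t1.png

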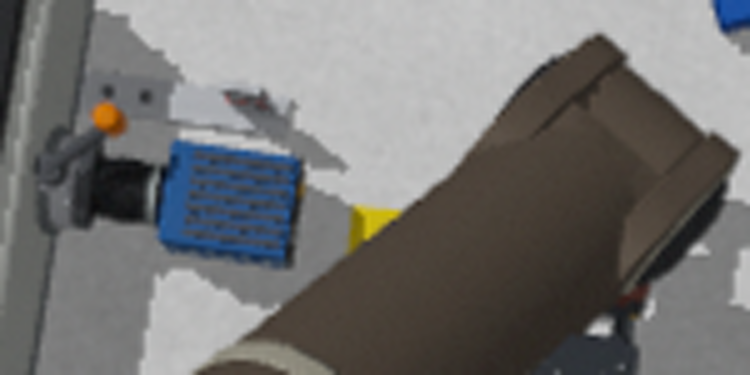

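View pics/w1.png

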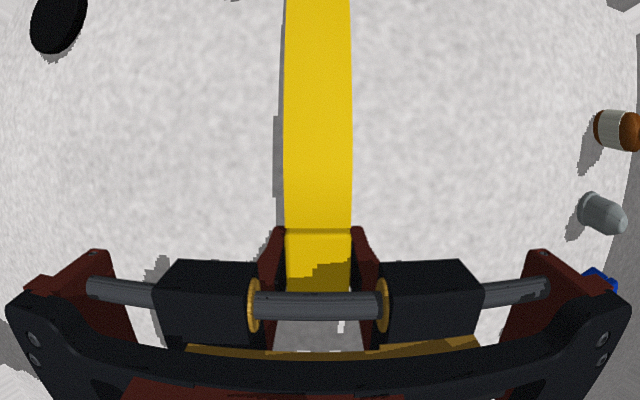

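The top view shows the nose at about (352,228) of the crop, in line with the camera tail at about (300,210). The wrist view shows the wedge straight and centred between the pads. The wrist reads −2.6 N in z, so the grip is carrying the wedge's weight. I'll lower it a little and go in.

Request:
servo_tool(motion=[0,0,0.0015,0,20,0,0,0,0,20,0,0,0,0,20])

```text
time_s: 6.05
tool_pos: [0.5509, -0.0606, 0.0075]
eef_rot: [-2.327, -2.106, -0.005]
contact_force: [-5.2, 9.3, 19.7]
width: 0.0321
grasp_force: 30.0
```

Request:
servo_tool(motion=[0,0,-0.0013,0,20,0.002,0,0,0,20,0,0,0,0,20])

```text
time_s: 6.35
tool_pos: [0.5509, -0.0614, 0.0075]
eef_rot: [2.331, 2.105, -0.001]
contact_force: [-1.0, -1.8, 1.9]
width: 0.0321
grasp_force: 30.0
```

Request:
servo_tool(motion=[0.01,0,0,0,20,0.01,0,0,0,20,0.01,0,0,0,20,0.01,0,0,0,20,0.01,0,0,0,20,0.005,0,0,0,20,0,0,0,0,20])

```text
time_s: 7.05
tool_pos: [0.5565, -0.0033, 0.0075]
eef_rot: [-2.327, -2.11, -0.002]
contact_force: [-0.2, 1.8, 4.5]
width: 0.0321
grasp_force: 30.0
```

Request:
servo_tool(motion=[0.005,0,0,0,20,0.005,0,0,0,20,0.005,0,0,0,20,0.005,0,0,0,20,0.005,0,0,0,20,0,0,0,0,20])

```text
time_s: 7.65
tool_pos: [0.5589, 0.0206, 0.0075]
eef_rot: [-2.328, -2.109, -0.001]
contact_force: [-0.3, -1.2, 4.4]
width: 0.0317
grasp_force: 30.0
```

Request:
servo_tool(motion=[0.004,0,0,0,20,0.004,0,0,0,20,0.004,0,0,0,20,0.004,0,0,0,20,0.004,0,0,0,20,0,0,0,0,20])

```text
time_s: 8.25
tool_pos: [0.5607, 0.039, 0.0075]
eef_rot: [2.329, 2.107, -0.001]
contact_force: [-0.7, -4.1, 4.8]
width: 0.0321
grasp_force: 30.0
```

Request:
servo_tool(motion=[0.002,0,0,0,20,0.002,0,0,0,20,0.002,0,0,0,20,0.002,0,0,0,20,0.002,0,0,0,20,0.002,0,0,0,20,0.002,0,0,0,20,0,0,0,0,20])

```text
time_s: 9.05
tool_pos: [0.562, 0.0525, 0.0075]
eef_rot: [2.33, 2.106, -0.001]
contact_force: [0.4, -6.4, 3.9]
width: 0.0319
grasp_force: 30.0
```

Request:
servo_tool(motion=[0.001,0,0,0,20,0.001,0,0,0,20,0.001,0,0,0,20,0.001,0,0,0,20,0,0,0,0,20])

```text
time_s: 9.55
tool_pos: [0.5623, 0.0562, 0.0075]
eef_rot: [2.33, 2.106, -0.002]
contact_force: [-1.3, -6.3, 4.5]
width: 0.0316
grasp_force: 30.0
```

Nose is about 89 mm past the tail. From here I go in small steps.

Request:
servo_tool(motion=[0.001,0,0,0,20,0.001,0,0,0,20,0,0,0,0,20])

```text
time_s: 9.85
tool_pos: [0.5625, 0.0582, 0.0075]
eef_rot: [2.33, 2.106, -0.002]
contact_force: [-0.8, -6.9, 4.7]
width: 0.0318
grasp_force: 30.0
```

Request:
servo_tool(motion=[0.001,0,0,0,20,0.001,0,0,0,20,0,0,0,0,20])

```text
time_s: 10.15
tool_pos: [0.5627, 0.0602, 0.0075]
eef_rot: [2.33, 2.106, -0.002]
contact_force: [-0.8, -7.1, 3.7]
width: 0.0318
grasp_force: 30.0
```

Request:
servo_tool(motion=[0.001,0,0,0,20,0.001,0,0,0,20,0,0,0,0,20])

```text
time_s: 10.45
tool_pos: [0.5629, 0.0622, 0.0075]
eef_rot: [2.33, 2.106, -0.002]
contact_force: [-0.4, -6.5, 4.0]
width: 0.0316
grasp_force: 30.0
```

Request:
servo_tool(motion=[0.001,0,0,0,20,0.0005,0,0,0,20,0,0,0,0,20])

```text
time_s: 10.75
tool_pos: [0.5631, 0.0636, 0.0075]
eef_rot: [2.33, 2.106, -0.002]
contact_force: [-0.0, -6.3, 3.5]
width: 0.0317
grasp_force: 30.0
```

Request:
servo_tool(motion=[0.001,0,0,0,20,0.0005,0,0,0,20,0,0,0,0,20])

```text
time_s: 11.05
tool_pos: [0.5632, 0.0651, 0.0075]
eef_rot: [2.33, 2.106, -0.002]
contact_force: [-0.4, -6.8, 5.1]
width: 0.0319
grasp_force: 30.0
```

Request:
servo_tool(motion=[0.001,0,0,0,20,0,0,0,0,20])

```text
time_s: 11.25
tool_pos: [0.5633, 0.0661, 0.0075]
eef_rot: [2.33, 2.106, -0.002]
contact_force: [-0.0, -6.5, 4.6]
width: 0.0318
grasp_force: 30.0
```

Request:
servo_tool(motion=[0.001,0,0,0,20,0,0,0,0,20])

```text
time_s: 11.45
tool_pos: [0.5634, 0.0671, 0.0075]
eef_rot: [2.33, 2.106, -0.002]
contact_force: [-0.1, -6.7, 4.4]
width: 0.0317
grasp_force: 30.0
```

Request:
servo_tool(motion=[0.001,0,0,0,20,0,0,0,0,20])

```text
time_s: 11.65
tool_pos: [0.5636, 0.0681, 0.0075]
eef_rot: [2.33, 2.106, -0.002]
contact_force: [-1.0, -6.7, 5.1]
width: 0.0318
grasp_force: 30.0
```

Request:
servo_tool(motion=[0.001,0,0,0,20,0,0,0,0,20])

```text
time_s: 11.85
tool_pos: [0.5636, 0.0691, 0.0075]
eef_rot: [2.33, 2.106, -0.002]
contact_force: [-0.4, -6.7, 5.1]
width: 0.0317
grasp_force: 30.0
```

```bash
python3 - <<'E'
from h import *
from bench import cams
s=cams.snapshot("scene");np.savez("s2.npz",**s)
for n,q in(("0",dict(np.load("scene0.npz"))),("now",s)):
    H=hsv(q);b=blob((H[...,0]>100)&(H[...,0]<125)&(H[...,1]>80)&(H[...,2]>30),(355,220,420,285))
    P=cloud(q,b);P=P[P[:,2]>.066];P=P[P[:,0]<.60];A=np.c_[P[:,:2]-[.57,.17],np.ones(len(P))];print(n,len(P),np.linalg.lstsq(A,P[:,2],rcond=None)[0].round(4))
A=np.hstack([cv2.resize(x["img"][225:295,350:425],None,fx=5,fy=5,interpolation=cv2.INTER_CUBIC) for x in(dict(np.load("scene0.npz")),s)])
cv2.imwrite("pics/s2.png",A[...,::-1])
E
```

```text
0 361 [-0.0094  0.0344  0.0787]
now 389 [-0.0326 -0.0437  0.0854]
```

View pics/s2.png

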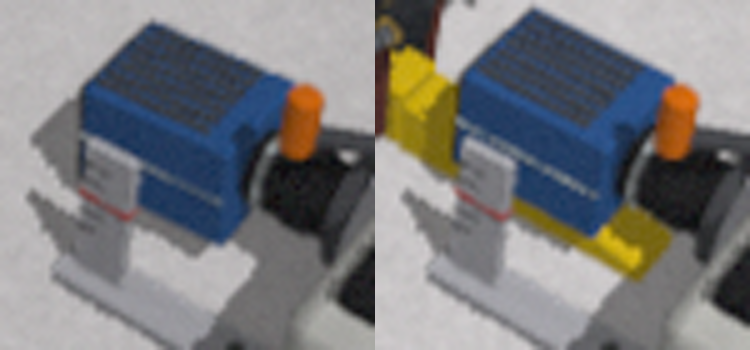

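The pair shows the camera raised: its white line has gone from (80,135) to (458,120) in the crop, and the mid-top is up about 6.7 of 7 mm. It is close to shut, so I keep to small steps.

Request:
servo_tool(motion=[0.001,0,0,0,20,0,0,0,0,20])

```text
time_s: 12.1
tool_pos: [0.5637, 0.0701, 0.0075]
eef_rot: [2.33, 2.106, -0.002]
contact_force: [-0.6, -6.9, 4.7]
width: 0.0319
grasp_force: 30.0
```

Request:
servo_tool(motion=[0.0007,0,0,0,20,0,0,0,0,20])

```text
time_s: 12.3
tool_pos: [0.5637, 0.0707, 0.0075]
eef_rot: [2.33, 2.106, -0.002]
contact_force: [-0.7, -6.7, 3.7]
width: 0.0319
grasp_force: 30.0
```

Request:
servo_tool(motion=[0.001,0,0,0,20,0,0,0,0,20])

```text
time_s: 12.5
tool_pos: [0.5638, 0.071, 0.0075]
eef_rot: [2.33, 2.105, -0.003]
contact_force: [-0.8, -8.5, 4.8]
width: 0.0319
grasp_force: 30.0
```

Request:
servo_tool(motion=[0.0007,0,0,0,20,0,0,0,0,20])

```text
time_s: 12.7
tool_pos: [0.5638, 0.0711, 0.0075]
eef_rot: [2.33, 2.104, -0.003]
contact_force: [-1.8, -10.5, 5.2]
width: 0.0319
grasp_force: 30.0
```

Request:
servo_tool(motion=[0.0008,0,0,0,20,0,0,0,0,20])

```text
time_s: 12.9
tool_pos: [0.5638, 0.0713, 0.0075]
eef_rot: [2.33, 2.103, -0.004]
contact_force: [-0.8, -11.8, 4.4]
width: 0.0317
grasp_force: 30.0
```

Request:
servo_tool(motion=[0.0006,0,0,0,20,0,0,0,0,20])

```text
time_s: 13.1
tool_pos: [0.5638, 0.0713, 0.0075]
eef_rot: [2.33, 2.103, -0.005]
contact_force: [-1.3, -12.5, 5.8]
width: 0.0321
grasp_force: 30.0
```

Request:
servo_tool(motion=[0.0008,0,0,0,20,0,0,0,0,20,0,0,0,0,20])

```text
time_s: 13.4
tool_pos: [0.5638, 0.0715, 0.0074]
eef_rot: [2.33, 2.102, -0.006]
contact_force: [-1.6, -14.0, 5.2]
width: 0.0319
grasp_force: 30.0
```

Request:
servo_tool(motion=[0.0004,0,0,0,20,0,0,0,0,20,0,0,0,0,20])

```text
time_s: 13.7
tool_pos: [0.5638, 0.0716, 0.0075]
eef_rot: [2.33, 2.101, -0.006]
contact_force: [-1.6, -15.8, 4.5]
width: 0.0316
grasp_force: 30.0
```

Request:
servo_tool(motion=[0,0,0,0,60,0,0,0,0,60,0,0,0,0,60,0,0,0,0,60,0,0,0,0,60])

```text
time_s: 14.2
tool_pos: [0.5643, 0.0768, 0.0073]
eef_rot: [-2.328, -2.108, -0.0]
contact_force: [-0.4, -0.1, -0.6]
width: 0.0525
grasp_force: 0.0
```

Request:
servo_tool(motion=[-0.003,0,-0.02,0,60,-0.005,0,-0.04,0,60,0,0,-0.045,0,60,0,0,-0.045,0,60,0,0,-0.045,0,60,0,0,-0.02,0,60,0,0,0,0,60])

```text
time_s: 14.9
tool_pos: [0.5651, 0.0684, 0.2255]
eef_rot: [2.328, 2.107, 0.008]
contact_force: [0.8, -0.2, -0.0]
width: 0.0526
grasp_force: 0.0
```

Request:
servo_tool(motion=[0.042,0.0074,0,0,60,0.042,0.0074,0,0,60,0.042,0.0074,0,0,60,0.042,0.0074,0,0,60,0,0,0,0,60,0,0,0,0,60])

```text
time_s: 15.5
tool_pos: [0.609, 0.2333, 0.2205]
eef_rot: [-2.327, -2.11, 0.004]
contact_force: [0.5, -0.7, -0.4]
width: 0.0527
grasp_force: 0.0
```

```bash
python3 - <<'E'
from h import *
from bench import arm,cams
o=arm.get_obs();print(o["tool_pos"],o["eef_rot"])
w=cams.snapshot("wrist");s=cams.snapshot("scene")
H=hsv(w);m=(H[...,0]>5)&(H[...,0]<16)&(H[...,1]>150)&(H[...,2]>110)
n,l,st,c=cv2.connectedComponentsWithStats(m.astype(np.uint8))
for i in range(1,n):
    if st[i,4]>60:
        uv=c[i]-[w["cx"],w["cy"]];r=np.hypot(*uv);th=r/w["fx"];d=np.r_[uv/r*np.sin(th),np.cos(th)]
        D=w["R"].T@d;O=-w["R"].T@w["t"];print(st[i],c[i].round(1),"at z.140",(O+D*(.140-O[2])/D[2]).round(4),"z.130",(O+D*(.13-O[2])/D[2]).round(4))
Q=hsv(s);k=blob((Q[...,0]>5)&(Q[...,0]<17)&(Q[...,1]>150)&(Q[...,2]>100),(395,230,425,270))
P=cloud(s,k);print(len(P),P.mean(0),P.max(0))
b=blob((Q[...,0]>100)&(Q[...,0]<125)&(Q[...,1]>80)&(Q[...,2]>30),(355,220,420,285))
P=cloud(s,b);P=P[(P[:,2]>.066)&(P[:,0]<.60)];print("cam top",np.median(P[:,2]))
cv2.imwrite("pics/w2.png",w["img"][...,::-1])
E
```

```text
[0.60898283 0.23327719 0.22047301] [-2.32710816 -2.11031222  0.00433616]
[312 187  18  25 320] [320.4 199.8] at z.140 [0.6118 0.2363 0.14  ] z.130 [0.6115 0.2334 0.13  ]
91 [0.61660788 0.23399869 0.12711575] [0.62147758 0.23979283 0.13981758]
cam top 0.0857792905437889
```

View pics/w2.png

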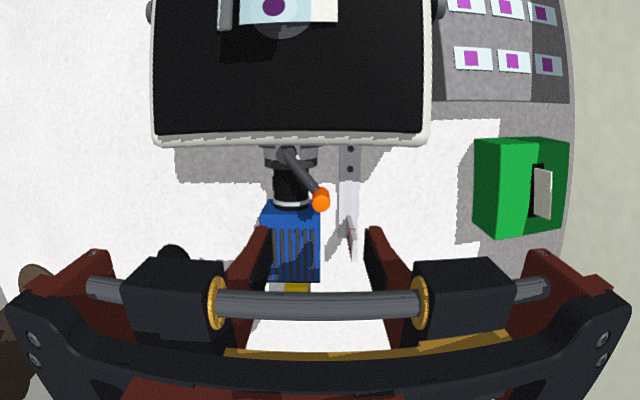

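The wrist view shows the orange knob at (320,200), with the lever running up-left to its pivot at about (283,155). This puts the knob at about (0.6115, 0.2345). Descending to grip it.

Request:
servo_tool(motion=[0.001,0.002,0.03,0,60,0,0,0.03,0,60,0,0,0.025,0,60,0,0,0.016,0,60,0,0,0,0,60])

```text
time_s: 16.1
tool_pos: [0.6106, 0.2319, 0.1196]
eef_rot: [-2.331, -2.105, 0.005]
contact_force: [0.6, 0.1, 0.8]
width: 0.0529
grasp_force: 0.0
```

Request:
servo_tool(motion=[0,0,0,0,5,0,0,0,0,5,0,0,0,0,5,0,0,0,0,5,0,0,0,0,5,0,0,0,0,5], squeeze=15)

```text
time_s: 16.7
tool_pos: [0.6118, 0.2337, 0.1219]
eef_rot: [-2.329, -2.108, -0.001]
contact_force: [-1.9, 0.1, 4.1]
width: 0.0157
grasp_force: 15.0
```

Request:
servo_tool(motion=[-0.0024,-0.0027,0,0,5,-0.0023,-0.0028,0,0,5,-0.0019,-0.003,0,0,5,-0.0019,-0.0031,0,0,5,-0.0015,-0.0033,0,0,5,-0.0014,-0.0033,0,0,5,0,0,0,0,5])

```text
time_s: 17.4
tool_pos: [0.5925, 0.2222, 0.1218]
eef_rot: [2.33, 2.106, -0.001]
contact_force: [3.5, -3.4, 5.6]
width: 0.0156
grasp_force: 15.0
```

Request:
servo_tool(motion=[-0.0019,-0.007,0,0,5,-0.0008,-0.0071,0,0,5,0.0003,-0.0072,0,0,5,0.0014,-0.0071,0,0,5,0,0,0,0,5])

```text
time_s: 17.9
tool_pos: [0.5632, 0.2246, 0.1215]
eef_rot: [-2.33, -2.107, 0.003]
contact_force: [0.1, -2.8, 5.4]
width: 0.0154
grasp_force: 15.0
```

Request:
servo_tool(motion=[0.0024,-0.0068,0,0,5,0.0034,-0.0064,0,0,5,0.0022,-0.003,0,0,5,0,0,0,0,5])

```text
time_s: 18.3
tool_pos: [0.5483, 0.2352, 0.1214]
eef_rot: [-2.329, -2.108, 0.001]
contact_force: [0.8, -1.5, 4.2]
width: 0.0157
grasp_force: 15.0
```

Request:
servo_tool(motion=[0.0022,-0.0029,0,0,5,0.0012,-0.0013,0,0,5,0,0,0,0,5])

```text
time_s: 18.6
tool_pos: [0.5478, 0.2358, 0.1216]
eef_rot: [2.327, 2.1, 0.002]
contact_force: [12.7, -8.6, -4.2]
width: 0.0156
grasp_force: 15.0
```

Request:
servo_tool(motion=[0.0012,-0.0013,0,0,5,0,0,0,0,5])

```text
time_s: 18.8
tool_pos: [0.5477, 0.236, 0.1216]
eef_rot: [2.327, 2.097, 0.003]
contact_force: [16.3, -10.5, -7.2]
width: 0.0153
grasp_force: 15.0
```

The force is rising and the knob has moved 64 mm, against 65 mm expected for 1.5 rad, so the lever is at its stop. I'll relax, let go and move clear.

Request:
servo_tool(motion=[-0.0022,0.0025,0,0,5,0,0,0,0,40,0,0,0,0,50,0,0,0,0,50,0,0,0,0,50,0,0,0,0,50])

```text
time_s: 19.4
tool_pos: [0.5456, 0.2382, 0.1212]
eef_rot: [-2.328, -2.108, 0.001]
contact_force: [-0.5, 0.2, -1.3]
width: 0.0439
grasp_force: 0.0
```

Request:
servo_tool(motion=[0,0,-0.02,0,50,0,0,-0.04,0,50,0,0,-0.05,0,50,-0.04,-0.02,-0.02,0,50,-0.04,-0.03,0,0,50,-0.04,-0.03,0,0,50,-0.04,-0.02,0,0,50,0,0,0,0,50])

```text
time_s: 20.2
tool_pos: [0.4276, 0.0849, 0.2506]
eef_rot: [-2.324, -2.096, -0.005]
contact_force: [0.7, 0.7, -0.3]
width: 0.0437
grasp_force: 0.0
```

```bash
python3 - <<'E'
from h import *
from bench import arm,cams
o=arm.get_obs();print(o["tool_pos"],o["contact_force"],o["width"])
s=cams.snapshot("scene")
Q=hsv(s);k=blob((Q[...,0]>5)&(Q[...,0]<17)&(Q[...,1]>150)&(Q[...,2]>100),(380,210,440,290))
P=cloud(s,k);print("knob",len(P),P.mean(0))
b=blob((Q[...,0]>100)&(Q[...,0]<125)&(Q[...,1]>80)&(Q[...,2]>30),(355,220,420,285))
P=cloud(s,b);P=P[(P[:,2]>.066)&(P[:,0]<.60)];print("cam top",np.median(P[:,2]))
A=cv2.resize(s["img"][190:310,280:440],None,fx=5,fy=5,interpolation=cv2.INTER_CUBIC);cv2.imwrite("pics/end.png",A[...,::-1])
E
```

```text
[0.42761476 0.08488938 0.25061128] [ 0.73937371  0.66687517 -0.34004643] 0.043731332228370626
knob 64 [0.55410414 0.23978246 0.12991964]
cam top 0.08567016690763155
```

View pics/end.png

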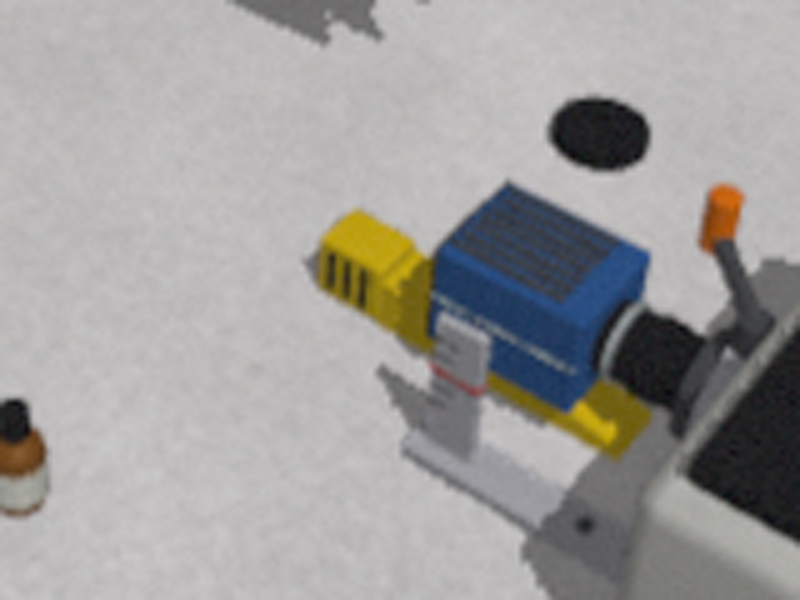

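The picture shows the camera level on the wedge, the wedge straight under it with its grip at (365,265), and the lever over on the −x side with the knob at (722,215). Handing in.

```bash
python3 -c "
from bench import order
print(order.job_done())"
```

```text
the job is handed in; nothing more can be done
None
```

The wedge is snug under the camera after a final push of about 15 N, the camera's top is level at about 86 mm, and the clamp lever is at its stop; I handed the job in at about 20 s, and no verdict came back.

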